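Return the ear defenders to the safety rail

TASK

Put the ear defenders that stand on the lab bench back on the safety-gear rail: lower the headband over the bar on the free stretch at the robot's right-hand end, so that they hang freely with one cup on each side of it, and let go while they are still clear of the sprung switch plate. Then slide the hanging ear defenders along the bar towards the plate, feeling for its stop, until they hold the plate pressed fully in by themselves; be gentle with the rail and leave everything else on the bench where it is.

Things in the scene. Friction and masses are not known exactly. Their poses are not given: they have to be found in the camera images.
- muffs: Ear defenders (0.3 kg) standing on two flat-bottomed cups. Origin: centre of the underside; z up; x from cup to cup (174 mm overall, cups alike). Each cup with cushion: 38 thick (x), 70 deep (y), 80 mm high; 98 mm gap between cushions. A 30 mm wide band arches up to the crown pad, a padded block 80 (x) by 32 (y) by 22 mm thick, its underside 125 and top 147 mm above the origin.
- crown (a point): Centre of the flat underside of the crown pad of the ear defenders, 125 mm above their origin; it rests on the bar when they hang.
- rail: Fixed rail: grey base slab 110 x 400 x 12 mm, two aluminium posts 16 mm wide at y = -185 and +185 mm, and on them a level steel bar, 18 mm thick, 400 mm long, along the rail's own y (to the robot's left). Origin: centre of the base's underside. Bar axis 155 mm, bar top 164 mm up. A stop block with a sprung plate is clamped on the left part of the bar.
- plate (a joint): Sprung upright aluminium plate, 70 wide, 64 high, 6 mm thick, straddling the bar (28 mm below to 36 mm above its axis), facing the rail's -y. Value: how far it is pressed in (+y), 0 free to 0.012 m fully in on its hard stop; light spring, under 1 N. Where it is clamped is not told: its free face is somewhere at rail y = +30 to +100 mm.
- jar: Bystander: white plastic jar with a blue cap, 100 mm across, 170 mm high. Origin at the centre of its underside.
- washbottle: Bystander: clear plastic bottle, 66 mm across, 150 mm high. Origin at the centre of its underside.
- bowl: Bystander: steel bowl, 110 mm across, 35 mm high. Origin at the centre of its underside.
- carton: Bystander: flat cardboard carton 80 x 160 x 35 mm. Origin at the centre of its underside.
- screwdriver: Bystander: screwdriver with a green handle, 200 mm long, lying along its x axis.
- marker: Bystander: marker pen 130 x 15 x 15 mm lying along its x axis. Origin at the centre of its underside.
- visor_band: Bystander: black half-ring headband of a face visor lying flat, 126 mm across, 22 mm high.
There are look-alikes about, which are no part of the job. Of the things that look like the muffs, the largest one is meant.

How it is judged:
By the outcome, as a careful person would: the job done as asked, in the order asked, and still so for the second after the job is handed in, with the robot touching nothing.
It also fails if it takes over 64 s, if anything falls off the work surface, if the arm or the gripper's body presses on something with over 40 N, if the wrist force passes 120 N, or if a joint passes its speed limit or range.

ROBOT

A 7-joint arm with a two-finger parallel gripper is mounted at the origin on the work surface. World frame = base frame: x ahead of the robot, y to its left, z up, the work surface at z = 0. Lengths are in mm, angles in rad, forces in N, time in s.
With the tool pointing down it reaches from about 425 to 1025 mm from the base axis. Payload 9.4 kg.
Tool frame: the origin (TCP) lies on the centre line of the jaws, within the pads' length; the fingertips stand 17 mm ahead of it and the grasp point (between the pads) lies 2 mm behind it; z points along the fingers, y is the line along which they close (so a half turn about z gives the same grasp; the last joint's range is limited). The gripper opens to 85 mm and grips with 20 to 120 N. Pads are 22 mm wide; open, the fingers measure 114 mm over their backs; the gripper's body (76 mm by 85 mm) begins 54 mm behind the grasp point. The pads swing forward as they close: fully open they stand 13 mm farther back than shut.
Start: joints at [-1.308, 0.599, -0.003, 1.599, 0.002, 0.943, -0.08], TCP at [241.645, 683.544, 248.275] pointing down, gripper open.
Joint ranges: [-2.57, 2.57], [-0.35, 1.97], [-1.29, 1.29], [0.11, 2.56], [-1.05, 4.19], [0.11, 1.86], [-2.63, 2.63]. Speed limits (rad/s): [2.22, 2.22, 3.01, 3.01, 3.14, 3.14, 3.14].

INTERFACE

Orientations are given as a unit quaternion [x, y, z, w].
In Python, from bench import robot gives the robot as it stands. The module is installed in compiled form; this text tells all that it offers.
- The arm moves only by the tool jog_arm, never from a script. Its argument "motion" is one flat list of numbers, 7 for each row, row after row: the shift along the tool's x, y, z in m, then the turn, a rotation vector about the tool's x, y, z in degrees, then the opening, from 0 (shut) to 1 (fully open). In form: [tx, ty, tz, ax, ay, az, fingers, tx, ty, tz, ax, ay, az, fingers, ...]. A call has 1 to 20 rows; each row is the pose to reach, as a shift and turn from the pose commanded when the call began, along the tool's axes at that moment; what a row does not reach only later rows make up. A row lasts 1/10 s, in which the tool goes at most 50 mm and 8.59 degrees, less where a joint would pass 70% of its speed; a pose out of reach is approached as far as the arm can. A call with a gripper value outside its range is refused whole. The fingers move at their own pace and stop on an object; the grip force is fixed at half the most. Time passes only in rows, so rows that repeat a pose let the fingers close. It gives the time, the measured TCP pose, the force, the opening and the grip force at its end, in the units of the state.
- robot.get_obs(): the state, without advancing time (a new reading comes with each control period).
- robot.capture(name): name is "scene" or "top"; returns a dict with "frame" (480x640x3 uint8, blue, green, red), "intrinsics" (3x3 intrinsics, pixels), "view" (4x4, takes a point from world to camera coordinates). Camera axes: x right, y down, z forward; pixel columns grow to the right and rows downward; lengths in mm; the calibration is good to about 2 mm. A picture is of the moment at which its call begins. There is no depth.
- robot.close_job(): hands the job in; it is judged then, once.
The state is a dict: "time": time; "q": joint angles; "qvel": joint speeds; "effort": joint torques, N m; "ee_pos": TCP position; "orientation": TCP orientation; "contact_force": force on the tool from outside, world axes, zero at the start; "moment": the same for the moment, N m; "gripper_width": finger opening in mm; "finger_force": force on a finger pad.
Only numpy, scipy, OpenCV 4.12 (cv2) and the standard library are available. Lean on these libraries where they do the work, as an engineer would, in place of code of your own. Each camera call takes 0.05 s, during which the arm holds its last target. There are 200 camera calls.

## Working session

There is one attempt and no reset: what is moved stays moved. The work goes in short steps, Python scripts to look and compute and a tool call to move; the robot and the scene stay as the last step left them, time stands still between calls to the robot, and variables do not carry over. Pictures are saved under pics/ and viewed, at most 10 in all, crops included, and the job is handed in when it is done.

Besides the shell and the picture viewer there is one more tool, called after ">>>" as a command line: name --argument value ..., lists and objects as JSON in quotes. jog_arm: Moves the arm, as the interface text tells. Its arguments: {"type":"object","properties":{"motion":{"type":"array"}},"required":["motion"]}

```bash
mkdir -p pics; cat > h.py <<'E'
import numpy as np, cv2
from bench import robot
def snap(cam,name):
    c=robot.capture(cam); cv2.imwrite(f'pics/{name}.png',c['frame']); np.savez(f'pics/{name}.npz',K=c['intrinsics'],V=c['view']); return c
def load(name):
    d=np.load(f'pics/{name}.npz'); return d['K'],d['V']
def at_z(name,u,v,z):
    K,V=load(name); R=V[:3,:3];t=V[:3,3]; C=-R.T@t; d=R.T@np.linalg.solve(K,[u,v,1.]); return C+d*(z-C[2])/d[2]
def proj(name,p):
    K,V=load(name); q=K@(V[:3,:3]@np.array(p,float)+V[:3,3]); return q[:2]/q[2]
E
python3 - <<'E'
from h import *
a=snap('scene','s0');b=snap('top','t0')
np.set_printoptions(precision=3,suppress=True)
for c in(a,b): V=c['view'];print(-V[:3,:3].T@V[:3,3], V[2,:3], c['intrinsics'][0,0])
print(robot.get_obs())
E
```

```text
[1188.677 -381.219  995.628] [-0.569  0.247 -0.784] 479.16375524924047
[ 456.514 -111.593 1276.319] [ 0.084  0.005 -0.996] 512.1138645644943
{'time': 0.1, 'q': array([-1.308,  0.6  , -0.003,  1.6  ,  0.002,  0.943, -0.08 ]), 'qvel': array([-0.   , -0.004,  0.001,  0.   , -0.   , -0.001,  0.001]), 'effort': array([  0.006, -77.8  ,   1.57 , -25.863,   0.013,   0.006,  -0.   ]), 'ee_pos': array([241.492, 683.17 , 247.499]), 'orientation': array([ 0.169,  0.986, -0.001, -0.   ]), 'contact_force': array([-0.312,  0.136,  0.296]), 'moment': array([0.019, 0.052, 0.009]), 'finger_force': 0.0, 'gripper_width': 85.46358609301429}
```

View pics/s0.png

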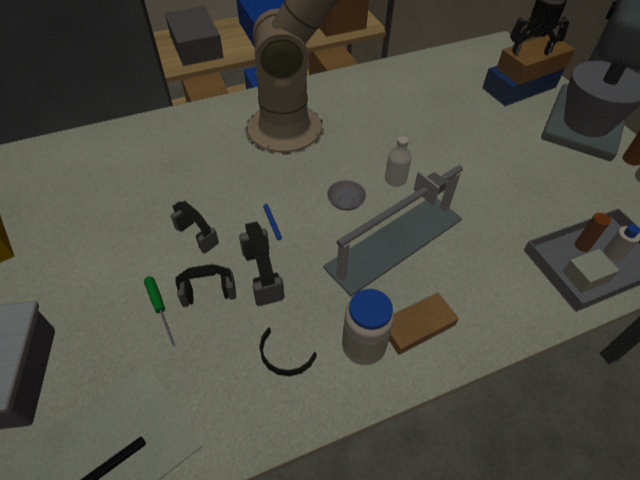

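View pics/t0.png

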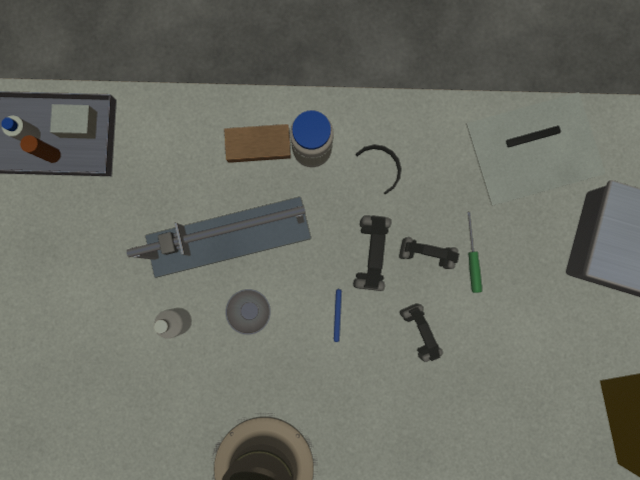

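The scene shows three headsets: top pixels (375,252), (430,253) and (422,333). The one at (375,252), scene (262,262), is clearly the longest. I'll confirm it in an enlarged crop alongside the rail.

```bash
python3 - <<'E'
from h import *
t=cv2.imread('pics/t0.png');
a=cv2.resize(t[200:350,345:470],None,fx=4,fy=4,interpolation=cv2.INTER_CUBIC)
s=cv2.imread('pics/t0.png')[190:290,120:320]
b=cv2.resize(s,(300*1,150),interpolation=cv2.INTER_CUBIC)
s=cv2.imread('pics/s0.png')[150:300,320:470]; c=cv2.resize(s,(300,300),interpolation=cv2.INTER_CUBIC)
o=np.zeros((600,800,3),np.uint8); o[:,:500]=a;o[:150,500:]=b;o[150:450,500:]=c
cv2.imwrite('pics/c1.png',cv2.convertScaleAbs(o,alpha=1.8))
t2=cv2.resize(t[190:290,120:320],None,fx=4,fy=4,interpolation=cv2.INTER_CUBIC)
cv2.imwrite('pics/c2.png',cv2.convertScaleAbs(t2,alpha=1.6))
E
```

```text
(no output)
```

View pics/c1.png

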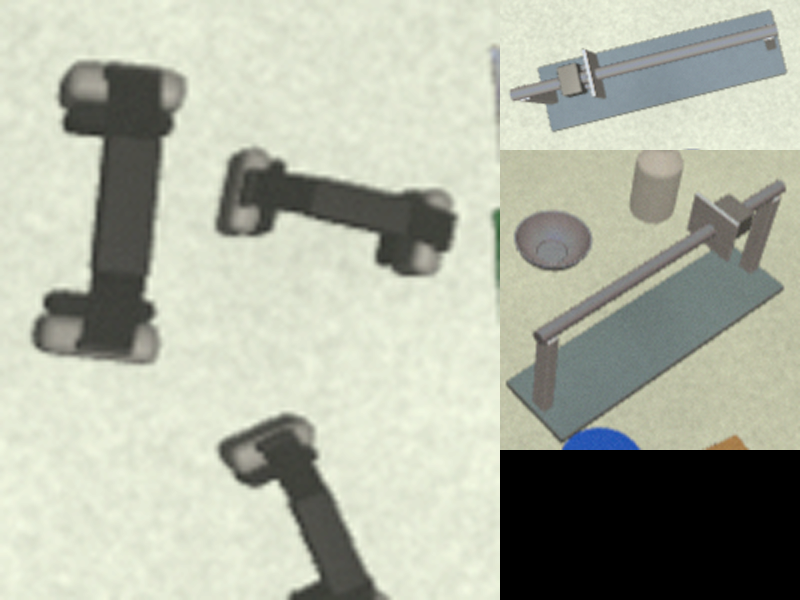

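View pics/c2.png

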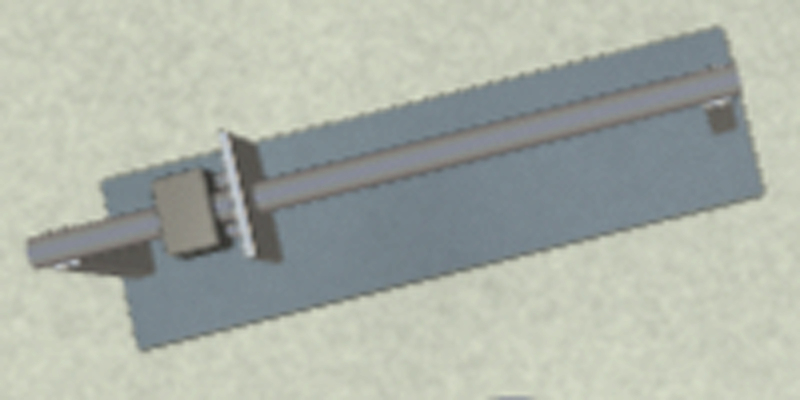

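The crop confirms it: the left headset's pad is 33 px long (about 78 mm), matching the 80 mm crown, and the other two are smaller. The bar's right end is at about c2 (737,80), its left end at (30,252), and the plate face at about (240,195).

```bash
python3 - <<'E'
from h import *
np.set_printoptions(precision=1,suppress=True)
f=lambda x,y,ox,oy:((x+.5)/4-.5+ox,(y+.5)/4-.5+oy)
M=lambda x,y,z:at_z('t0',*f(x,y,345,200),z)
R=lambda x,y,z:at_z('t0',*f(x,y,120,190),z)
P=[M(x,y,147) for x,y in[(105,138),(160,138),(148,273),(92,272)]]
print('pad',np.array(P),np.mean(P,0))
a=(P[0]+P[1])/2;b=(P[2]+P[3])/2;print('len',np.linalg.norm(a-b),'ang x-axis deg',np.degrees(np.arctan2(*(a-b)[1::-1])))
A=M(122,63,70);B=M(97,360,70);print('cup outer',A,B,np.linalg.norm(A-B),np.degrees(np.arctan2(*(A-B)[1::-1])))
r=R(737,80,160);l=R(30,252,160);d=l-r;print('bar',r,l,np.linalg.norm(d),np.degrees(np.arctan2(d[1],d[0])),(r+l)/2)
C=np.array([R(x,y,12) for x,y in[(103,182),(722,28),(763,193),(140,350)]]);print('base',C.mean(0),[np.linalg.norm(C[i]-C[i-1]) for i in range(4)])
u=d/np.linalg.norm(d);O=C.mean(0)*.5+(r+l)/4
for p in[(222,132),(252,255)]:
  q=R(*p,191);print('plate top',q,(q-O)@u)
print('bowl',at_z('t0',248,312,35),'jar',at_z('t0',312,129,170),'marker',at_z('t0',338,315,15),'small muff',at_z('t0',430,250,100))
# check via scene
for n,p in[('pad',np.mean(P,0)),('r',r),('l',l)]: print(n,proj('s0',p))
E
```

```text
pad [[ 558.4 -231.   147. ]
 [ 559.2 -261.4  147. ]
 [ 484.5 -256.   147. ]
 [ 484.2 -225.2  147. ]] [ 521.6 -243.4  147. ]
len 74.66927159571144 ang x-axis deg -4.327084418487657
cup outer [ 610.2 -248.5   70. ] [ 434.7 -236.8   70. ] 175.88384797866448 -3.7927782978425215
bar [607.3 -81.6 160. ] [502.4 301.6 160. ] 397.2703577061613 105.31083312220316 [554.8 110.  160. ]
base [555.  108.9  12. ] [np.float64(106.96253731236148), np.float64(395.52916511428367), np.float64(106.33631215765435), np.float64(395.6335502836177)]
plate top [567.8 191.3 191. ] 75.5694332983601
plate top [502.7 172.1 191. ] 74.25645886582588
bowl [372.7  48.9  35. ] jar [785.7 -94.6 170. ] marker [ 370.1 -168.4   15. ] small muff [ 529.7 -372.4  100. ]
pad [258.9 238.4]
r [340.3 241.4]
l [461.5 166.3]
```

```bash
cat >> h.py <<'E'
from scipy.spatial.transform import Rotation as Ro
def rel(p,yaw):  # tool y axis yaw (deg, world), tool down -> shift (m) and turn (deg)
    o=robot.get_obs(); R=Ro.from_quat(o['orientation'])
    y=np.array([np.cos(np.radians(yaw)),np.sin(np.radians(yaw)),0]); z=np.array([0,0,-1.]); x=np.cross(y,z)
    T=Ro.from_matrix(np.c_[x,y,z]); return np.round(R.inv().apply(np.array(p)-o['ee_pos'])/1000,4),np.round((R.inv()*T).as_rotvec(degrees=True),2)
def st():
    o=robot.get_obs(); M=Ro.from_quat(o['orientation']).as_matrix(); print('t',o['time'],'p',o['ee_pos'].round(1),'yaw',np.degrees(np.arctan2(M[1,1],M[0,1])).round(2),'z',M[:,2].round(3),'q',o['q'].round(2),'F',o['contact_force'].round(2),'w',round(o['gripper_width'],1),'ff',round(o['finger_force'],1))
E
python3 - <<'E'
from h import *
print(rel([480,200,290],86)); print(rel([522,-243,250],86)); print(rel([522,-243,250],-94))
E
```

```text
(array([-0.3859, -0.3762, -0.0419]), array([ -0.08,  -0.  , -15.46]))
(array([-0.5731, -0.7798, -0.0013]), array([ -0.08,  -0.  , -15.46]))
(array([-0.5731, -0.7798, -0.0013]), array([-1.0000e-02,  1.2000e-01,  1.6454e+02]))
```

>>> jog_arm --motion '[-0.386,-0.376,-0.042,0,0,-15.5,1,-0.386,-0.376,-0.042,0,0,-15.5,1,-0.386,-0.376,-0.042,0,0,-15.5,1,-0.386,-0.376,-0.042,0,0,-15.5,1,-0.386,-0.376,-0.042,0,0,-15.5,1,-0.386,-0.376,-0.042,0,0,-15.5,1,-0.386,-0.376,-0.042,0,0,-15.5,1,-0.386,-0.376,-0.042,0,0,-15.5,1,-0.386,-0.376,-0.042,0,0,-15.5,1,-0.386,-0.376,-0.042,0,0,-15.5,1,-0.386,-0.376,-0.042,0,0,-15.5,1]'

```text
time: 1.2
ee_pos: [481.0, 197.4, 290.4]
orientation: [0.035, 0.999, -0.0, 0.0]
contact_force: [0.6, 0.2, -0.6]
gripper_width: 85.5
finger_force: 0.0
```

```bash
python3 - <<'E'
from h import *
st();print(rel([522,-243,250],86))
E
```

```text
t 1.2 p [481.  197.4 290.4] yaw 85.93 z [ 0.    -0.001 -1.   ] q [-0.48  0.3  -0.03  2.02  0.01  0.82  0.99] F [ 0.57  0.2  -0.63] w 85.5 ff 0.0
(array([-0.0721, -0.4364,  0.0407]), array([-0.03,  0.01, -0.07]))
```

>>> jog_arm --motion '[-0.072,-0.436,0.04,0,0,0,1,-0.072,-0.436,0.04,0,0,0,1,-0.072,-0.436,0.04,0,0,0,1,-0.072,-0.436,0.04,0,0,0,1,-0.072,-0.436,0.04,0,0,0,1,-0.072,-0.436,0.04,0,0,0,1,-0.072,-0.436,0.04,0,0,0,1,-0.072,-0.436,0.04,0,0,0,1,-0.072,-0.436,0.04,0,0,0,1,-0.072,-0.436,0.04,0,0,0,1,-0.072,-0.436,0.04,0,0,0,1,-0.072,-0.436,0.04,0,0,0,1]'

```text
time: 2.4
ee_pos: [521.8, -238.3, 250.1]
orientation: [0.034, 0.999, 0.0, -0.0]
contact_force: [0.2, 0.2, 0.0]
gripper_width: 85.5
finger_force: 0.0
```

```bash
python3 - <<'E'
from h import *
st();print(rel([522,-243,180],86));print(rel([522,-243,148],86))
c=snap('scene','s1')
cv2.imwrite('pics/s1c.png',cv2.convertScaleAbs(cv2.resize(c['frame'][130:330,150:400],None,fx=3,fy=3,interpolation=cv2.INTER_CUBIC),alpha=1.8))
E
```

```text
t 2.4 p [ 521.8 -238.3  250.1] yaw 86.09 z [-0.001  0.001 -1.   ] q [ 0.27  0.42  0.08  1.95 -0.05  0.77  1.88] F [0.19 0.2  0.04] w 85.5 ff 0.0
(array([-0.0005, -0.0047,  0.0701]), array([ 0.05, -0.03,  0.09]))
(array([-0.0005, -0.0047,  0.1021]), array([ 0.05, -0.03,  0.09]))
```

View pics/s1c.png

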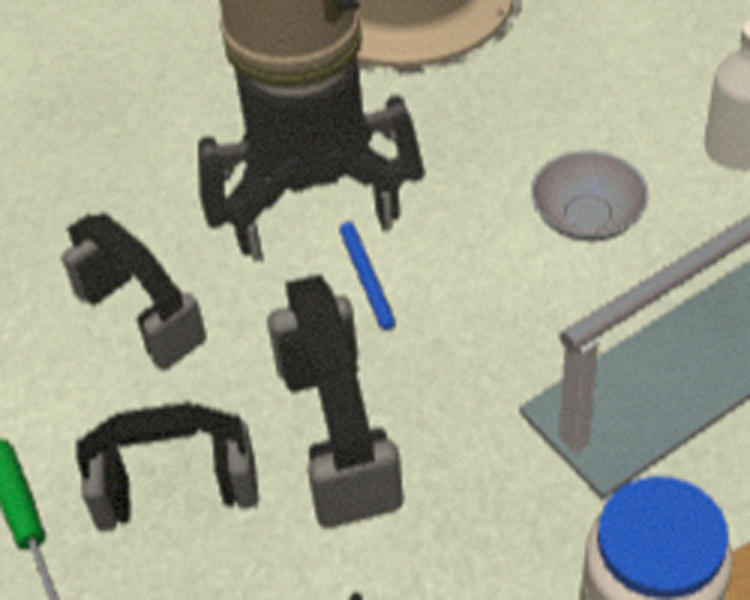

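The view shows the open fingers at (250,250) and (388,220) in the crop, lined up over the large muffs with the crown at about (315,300). I'll descend and close on the crown pad, keeping the tips above its underside.

>>> jog_arm --motion '[0,-0.005,0.04,0,0,0,1,0,-0.005,0.07,0,0,0,1,0,-0.005,0.085,0,0,0,1,0,-0.005,0.102,0,0,0,1,0,-0.005,0.102,0,0,0,1,0,-0.005,0.102,0,0,0,0,0,-0.005,0.102,0,0,0,0,0,-0.005,0.102,0,0,0,0,0,-0.005,0.102,0,0,0,0,0,-0.005,0.102,0,0,0,0,0,-0.005,0.102,0,0,0,0,0,-0.005,0.102,0,0,0,0,0,-0.005,0.102,0,0,0,0]'

```text
time: 3.75
ee_pos: [522.0, -245.0, 149.4]
orientation: [0.035, 0.999, -0.0, 0.001]
contact_force: [-1.4, -0.5, 5.7]
gripper_width: 30.7
finger_force: 59.5
```

```bash
python3 -c "
from h import *
st()"
```

```text
t 3.75 p [ 522.  -245.   149.4] yaw 85.98 z [ 0.002 -0.001 -1.   ] q [ 0.3   0.55  0.06  2.03 -0.06  0.55  1.9 ] F [-1.37 -0.46  5.7 ] w 30.7 ff 59.5
```

>>> jog_arm --motion '[0,0,-0.01,0,0,0,0,0,0,-0.03,0,0,0,0,0,0,-0.06,0,0,0,0,0,0,-0.09,0,0,0,0,0,0,-0.12,0,0,0,0,0,0,-0.15,0,0,0,0,0,0,-0.18,0,0,0,0,0,0,-0.21,0,0,0,0,0,0,-0.222,0,0,0,0,0,0,-0.222,0,0,0,0,0,0,-0.222,0,0,0,0]'

```text
time: 4.85
ee_pos: [520.9, -244.2, 369.2]
orientation: [0.035, 0.999, 0.0, -0.001]
contact_force: [0.1, -0.8, -4.5]
gripper_width: 30.2
finger_force: 60.2
```

```bash
python3 -c "
from h import *
st();print(rel([579,22,372],105.3))"
```

```text
t 4.85 p [ 520.9 -244.2  369.2] yaw 86.04 z [-0.001  0.001 -1.   ] q [ 0.27  0.3   0.1   1.8  -0.03  1.04  1.88] F [ 0.11 -0.81 -4.46] w 30.2 ff 60.2
(array([-0.0396,  0.2695, -0.0028]), array([  0.04,  -0.08, -19.26]))
```

>>> jog_arm --motion '[-0.003,0.02,-0.003,0,0,-1.4,0,-0.007,0.047,-0.003,0,0,-3.4,0,-0.011,0.074,-0.003,0,0,-5.3,0,-0.015,0.101,-0.003,0,0,-7.2,0,-0.019,0.128,-0.003,0,0,-9.1,0,-0.023,0.155,-0.003,0,0,-11,0,-0.027,0.182,-0.003,0,0,-13,0,-0.031,0.209,-0.003,0,0,-15,0,-0.035,0.236,-0.003,0,0,-17,0,-0.038,0.258,-0.003,0,0,-18.5,0,-0.04,0.2695,-0.003,0,0,-19.3,0,-0.04,0.2695,-0.003,0,0,-19.3,0,-0.04,0.2695,-0.003,0,0,-19.3,0,-0.04,0.2695,-0.003,0,0,-19.3,0]'

```text
time: 6.25
ee_pos: [579.9, 19.9, 373.2]
orientation: [-0.132, 0.991, -0.0, -0.0]
contact_force: [-0.0, -0.7, -2.8]
gripper_width: 30.4
finger_force: 60.3
```

```bash
python3 - <<'E'
from h import *
st();print(rel([579,22,190],105.3))
c=snap('scene','s2')
cv2.imwrite('pics/s2c.png',cv2.convertScaleAbs(cv2.resize(c['frame'][80:300,250:500],None,fx=2.7,fy=2.7,interpolation=cv2.INTER_CUBIC),alpha=1.8))
E
```

```text
t 6.25 p [579.9  19.9 373.2] yaw 105.19 z [-0.    -0.001 -1.   ] q [-0.08  0.3  -0.07  1.78  0.03  1.06  1.68] F [-0.04 -0.69 -2.76] w 30.4 ff 60.3
(array([0.0002, 0.0024, 0.1832]), array([-0.04, -0.03, -0.11]))
```

View pics/s2c.png

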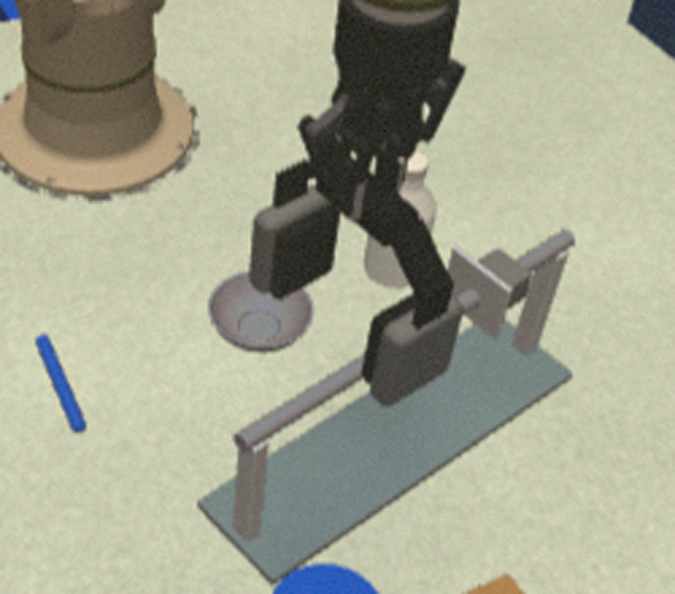

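The muffs hang straight in the gripper, aligned with the bar, with a cup on each side (crop (290,245) and (415,350)). Lowering now.

>>> jog_arm --motion '[0,0,0.015,0,0,0,0,0,0,0.045,0,0,0,0,0,0,0.075,0,0,0,0,0,0,0.105,0,0,0,0,0,0,0.135,0,0,0,0,0,0,0.155,0,0,0,0,0,0,0.165,0,0,0,0,0,0,0.172,0,0,0,0,0,0,0.177,0,0,0,0,0,0,0.177,0,0,0,0,0,0,0.177,0,0,0,0]'

```text
time: 7.4
ee_pos: [580.5, 21.5, 197.0]
orientation: [-0.133, 0.991, -0.0, 0.001]
contact_force: [0.0, 0.3, -4.0]
gripper_width: 31.0
finger_force: 60.2
```

```bash
python3 -c "
from h import *
st()"
```

```text
t 7.4 p [580.5  21.5 197. ] yaw 105.33 z [ 0.001  0.    -1.   ] q [-0.09  0.49 -0.07  1.98  0.05  0.67  1.65] F [ 0.01  0.26 -4.04] w 31.0 ff 60.2
```

>>> jog_arm --motion '[0,0,0.002,0,0,0,0,0,0,0.004,0,0,0,0,0,0,0.005,0,0,0,0,0,0,0.006,0,0,0,0,0,0,0.006,0,0,0,0]'

```text
time: 7.9
ee_pos: [580.1, 21.5, 190.2]
orientation: [-0.133, 0.991, -0.0, -0.0]
contact_force: [-0.3, 0.3, -3.7]
gripper_width: 30.6
finger_force: 60.2
```

>>> jog_arm --motion '[0,0,0.0007,0,0,0,0,0,0,0.0014,0,0,0,0,0,0,0.0014,0,0,0,0]'

```text
time: 8.2
ee_pos: [580.1, 21.6, 188.8]
orientation: [-0.133, 0.991, -0.0, -0.0]
contact_force: [0.3, 0.2, -3.5]
gripper_width: 30.1
finger_force: 60.2
```

>>> jog_arm --motion '[0,0,0.0007,0,0,0,0,0,0,0.001,0,0,0,0,0,0,0.001,0,0,0,0]'

```text
time: 8.5
ee_pos: [580.2, 21.5, 188.2]
orientation: [-0.133, 0.991, -0.0, 0.0]
contact_force: [-0.9, -0.0, 1.2]
gripper_width: 30.5
finger_force: 60.9
```

>>> jog_arm --motion '[0,0,0.0007,0,0,0,0,0,0,0.001,0,0,0,0,0,0,0.001,0,0,0,0]'

```text
time: 8.8
ee_pos: [580.3, 21.6, 188.0]
orientation: [-0.133, 0.991, -0.0, 0.0]
contact_force: [-3.8, -1.2, 11.3]
gripper_width: 30.8
finger_force: 62.1
```

>>> jog_arm --motion '[0,0,-0.001,0,0,0,0,0,0,-0.001,0,0,0,0,0,0,-0.001,0,0,0,0.45,0,0,-0.001,0,0,0,0.6,0,0,-0.001,0,0,0,0.8,0,0,-0.001,0,0,0,1,0,0,-0.001,0,0,0,1,0,0,-0.001,0,0,0,1,0,0,-0.001,0,0,0,1]'

```text
time: 9.7
ee_pos: [580.1, 21.6, 187.9]
orientation: [-0.133, 0.991, 0.0, 0.0]
contact_force: [0.4, -0.1, -0.0]
gripper_width: 85.0
finger_force: 0.0
```

>>> jog_arm --motion '[0,0,-0.005,0,0,0,1,0,0,-0.015,0,0,0,1,0,0,-0.03,0,0,0,1,0,0,-0.05,0,0,0,1,0,0,-0.07,0,0,0,1,0,-0.025,-0.07,0,0,0,0,0,-0.045,-0.07,0,0,0,0,0,-0.055,-0.07,0,0,0,0,0,-0.055,-0.07,0,0,0,0,0,-0.055,-0.07,0,0,0,0,0,-0.055,-0.07,0,0,0,0,0,-0.055,-0.07,0,0,0,0]'

```text
time: 10.9
ee_pos: [594.5, -30.4, 257.9]
orientation: [-0.134, 0.991, 0.0, -0.0]
contact_force: [0.0, -0.0, -0.2]
gripper_width: 0.2
finger_force: 0.0
```

```bash
python3 - <<'E'
from h import *
st();p=np.array([555,109.5])+np.array([-.264,.9646])*-147
print(rel([*p,190],105.3))
c=snap('scene','s3');d=snap('top','t3')
o=np.zeros((600,800,3),np.uint8)
o[:400,:400]=cv2.resize(c['frame'][130:330,290:490],None,fx=2,fy=2,interpolation=cv2.INTER_CUBIC)
o[:400,400:]=cv2.resize(d['frame'][150:350,120:320],None,fx=2,fy=2,interpolation=cv2.INTER_CUBIC)
cv2.imwrite('pics/c3.png',cv2.convertScaleAbs(o[:400],alpha=1.8))
E
```

```text
t 10.9 p [594.5 -30.4 257.9] yaw 105.41 z [-0.  0. -1.] q [ 0.    0.43 -0.07  1.89  0.04  0.82  1.76] F [ 0.03 -0.01 -0.16] w 0.2 ff 0.0
(array([ 0.0012, -0.0016,  0.0679]), array([ 0.02, -0.01,  0.11]))
```

View pics/c3.png

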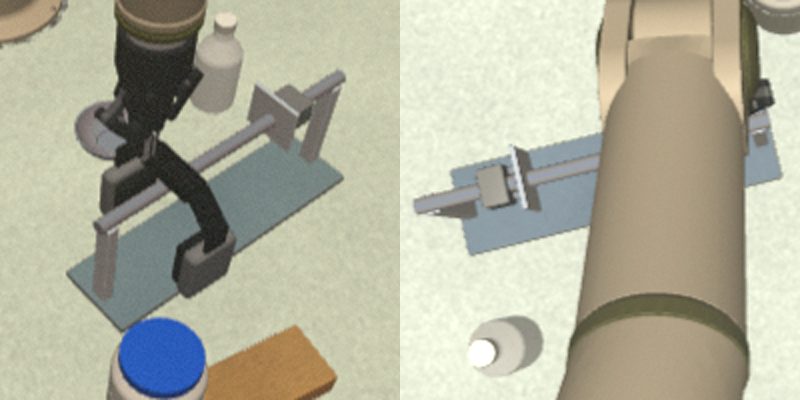

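The muffs now hang astride the bar, released well short of the plate (crop: cups at (125,185) and (205,265), plate at (270,115)). Next: lower the shut fingers behind the crown pad.

>>> jog_arm --motion '[0.001,-0.002,0.02,0,0,0,0,0.001,-0.002,0.04,0,0,0,0,0.001,-0.002,0.055,0,0,0,0,0.001,-0.002,0.063,0,0,0,0,0.001,-0.002,0.068,0,0,0,0,0.001,-0.002,0.068,0,0,0,0,0.001,-0.002,0.068,0,0,0,0]'

```text
time: 11.7
ee_pos: [594.6, -33.6, 190.4]
orientation: [-0.133, 0.991, -0.0, 0.0]
contact_force: [-0.4, -0.1, 0.1]
gripper_width: 0.2
finger_force: 0.0
```

```bash
python3 -c "
from h import *
st()"
```

```text
t 11.7 p [594.6 -33.6 190.4] yaw 105.33 z [ 0.001 -0.    -1.   ] q [ 0.01  0.51 -0.06  1.96  0.05  0.67  1.75] F [-0.4  -0.14  0.11] w 0.2 ff 0.0
```

>>> jog_arm --motion '[0,0.003,0,0,0,0,0,0,0.007,0,0,0,0,0,0,0.011,0,0,0,0,0,0,0.014,0,0,0,0,0,0,0.016,0,0,0,0,0,0,0.018,0,0,0,0,0,0,0.02,0,0,0,0,0,0,0.022,0,0,0,0,0,0,0.024,0,0,0,0,0,0,0.026,0,0,0,0,0,0,0.028,0,0,0,0,0,0,0.03,0,0,0,0,0,0,0.032,0,0,0,0,0,0,0.034,0,0,0,0,0,0,0.037,0,0,0,0,0,0,0.04,0,0,0,0]'

```text
invalid input at $.motion: expected a multiple of 7 numbers
```

```bash
python3 -c "
from h import *
st()"
```

```text
t 11.7 p [594.6 -33.6 190.4] yaw 105.33 z [ 0.001 -0.    -1.   ] q [ 0.01  0.51 -0.06  1.96  0.05  0.67  1.75] F [-0.4  -0.14  0.11] w 0.2 ff 0.0
```

>>> jog_arm --motion '[0,0.003,0,0,0,0,0,0,0.007,0,0,0,0,0,0,0.011,0,0,0,0,0,0,0.014,0,0,0,0,0,0,0.017,0,0,0,0,0,0,0.02,0,0,0,0,0,0,0.023,0,0,0,0,0,0,0.026,0,0,0,0,0,0,0.029,0,0,0,0,0,0,0.032,0,0,0,0,0,0,0.035,0,0,0,0,0,0,0.038,0,0,0,0,0,0,0.041,0,0,0,0,0,0,0.044,0,0,0,0,0,0,0.047,0,0,0,0,0,0,0.05,0,0,0,0,0]'

```text
time: 13.3
ee_pos: [581.0, 14.8, 189.9]
orientation: [-0.133, 0.991, -0.0, 0.0]
contact_force: [2.3, -2.8, -0.4]
gripper_width: 0.1
finger_force: 1.7
```

```bash
python3 -c "
from h import *
st()
snap('scene','s4')
p=[robot.get_obs()['contact_force'] for _ in range(3)];print(p)
c=cv2.imread('pics/s4.png')
cv2.imwrite('pics/s4c.png',cv2.convertScaleAbs(cv2.resize(c[130:330,290:490],None,fx=3,fy=3,interpolation=cv2.INTER_CUBIC),alpha=1.8))"
```

```text
t 13.3 p [581.   14.8 189.9] yaw 105.33 z [ 0. -0. -1.] q [-0.08  0.5  -0.06  1.99  0.05  0.65  1.67] F [ 2.27 -2.81 -0.39] w 0.1 ff 1.7
[array([ 0.89124701, -1.97712215,  0.01466836]), array([ 0.89124701, -1.97712215,  0.01466836]), array([ 0.89124701, -1.97712215,  0.01466836])]
```

View pics/s4c.png

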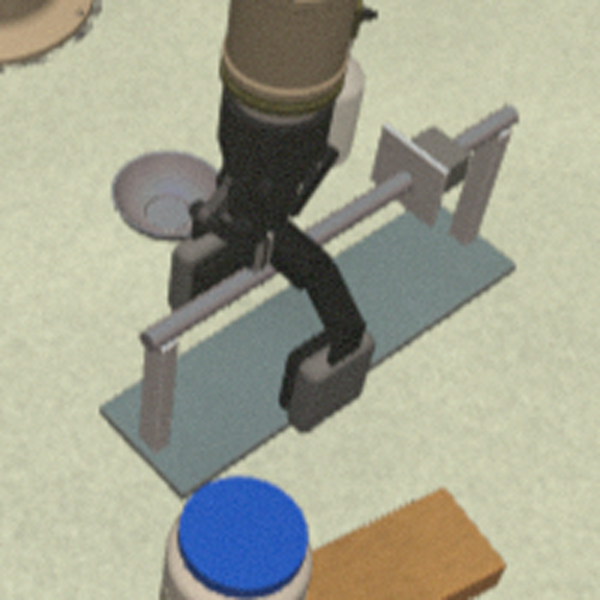

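The muffs slide with about 2 N of friction, upright on the bar. Plate contact should come in about 120–130 mm, so I'll advance 100 mm.

>>> jog_arm --motion '[0,0.003,0,0,0,0,0,0,0.008,0,0,0,0,0,0,0.014,0,0,0,0,0,0,0.02,0,0,0,0,0,0,0.026,0,0,0,0,0,0,0.032,0,0,0,0,0,0,0.038,0,0,0,0,0,0,0.044,0,0,0,0,0,0,0.05,0,0,0,0,0,0,0.056,0,0,0,0,0,0,0.062,0,0,0,0,0,0,0.068,0,0,0,0,0,0,0.074,0,0,0,0,0,0,0.08,0,0,0,0,0,0,0.085,0,0,0,0,0,0,0.09,0,0,0,0,0,0,0.094,0,0,0,0,0,0,0.097,0,0,0,0,0,0,0.1,0,0,0,0,0]'

```text
time: 15.25
ee_pos: [554.5, 111.1, 189.9]
orientation: [-0.133, 0.991, -0.0, 0.0]
contact_force: [1.4, -4.0, 2.0]
gripper_width: -0.1
finger_force: 1.8
```

```bash
python3 -c "
from h import *
st();p=robot.get_obs()['ee_pos'][:2]-np.array([555,109.5]);print(p@[-.264,.9646],p@[.9646,.264])
snap('scene','s5');snap('top','t5')
a=cv2.imread('pics/s5.png')[140:290,330:480];b=cv2.imread('pics/t5.png')[170:320,120:270]
cv2.imwrite('pics/c5.png',cv2.convertScaleAbs(cv2.resize(np.hstack([a,b]),(800,400),interpolation=cv2.INTER_CUBIC),alpha=1.8))"
```

```text
t 15.25 p [554.5 111.1 189.9] yaw 105.33 z [ 0. -0. -1.] q [-0.26  0.48 -0.06  2.02  0.04  0.64  1.49] F [ 1.44 -3.96  1.95] w -0.1 ff 1.8
1.68073749526796 -0.04357325811465023
```

View pics/c5.png

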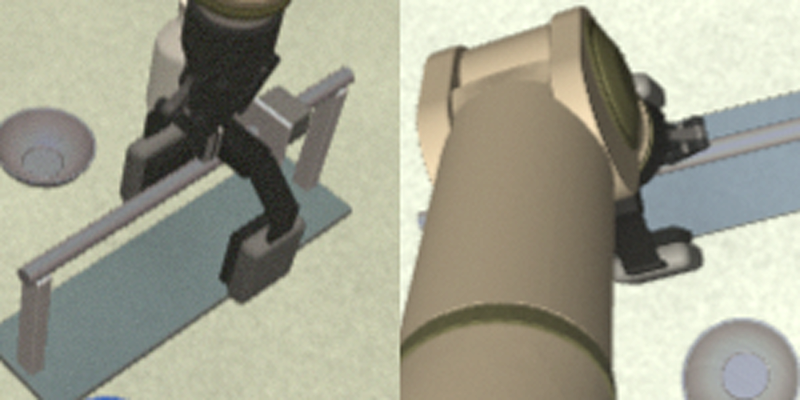

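The muffs are still upright and aligned near the plate. From here I'll take small steps and watch the force.

>>> jog_arm --motion '[0,0.003,0,0,0,0,0,0,0.006,0,0,0,0,0,0,0.009,0,0,0,0,0,0,0.012,0,0,0,0,0,0,0.015,0,0,0,0,0]'

```text
time: 15.85
ee_pos: [550.5, 125.7, 189.9]
orientation: [-0.133, 0.991, -0.0, 0.0]
contact_force: [0.0, -4.0, 1.0]
gripper_width: 0.1
finger_force: 1.8
```

>>> jog_arm --motion '[0,0.002,0,0,0,0,0,0,0.004,0,0,0,0,0,0,0.006,0,0,0,0,0]'

```text
time: 16.15
ee_pos: [549.0, 131.3, 189.9]
orientation: [-0.133, 0.991, -0.0, -0.0]
contact_force: [1.2, -2.8, 1.9]
gripper_width: 0.2
finger_force: 1.7
```

>>> jog_arm --motion '[0,0.002,0,0,0,0,0,0,0.004,0,0,0,0,0]'

```text
time: 16.35
ee_pos: [547.9, 135.2, 189.9]
orientation: [-0.133, 0.991, -0.0, 0.0]
contact_force: [1.6, -3.5, 1.4]
gripper_width: -0.2
finger_force: 1.8
```

>>> jog_arm --motion '[0,0.002,0,0,0,0,0,0,0.004,0,0,0,0,0]'

```text
time: 16.55
ee_pos: [546.9, 139.1, 189.9]
orientation: [-0.133, 0.991, -0.0, 0.0]
contact_force: [0.1, -3.5, 2.2]
gripper_width: -0.2
finger_force: 1.9
```

>>> jog_arm --motion '[0,0.0015,0,0,0,0,0,0,0.003,0,0,0,0,0]'

```text
time: 16.75
ee_pos: [546.1, 141.9, 189.9]
orientation: [-0.133, 0.991, -0.0, 0.0]
contact_force: [1.4, -2.7, 1.7]
gripper_width: 0.0
finger_force: 2.0
```

>>> jog_arm --motion '[0,0.0015,0,0,0,0,0,0,0.003,0,0,0,0,0]'

```text
time: 16.95
ee_pos: [545.3, 144.7, 189.9]
orientation: [-0.133, 0.991, -0.0, -0.0]
contact_force: [0.9, -3.6, 1.2]
gripper_width: -0.0
finger_force: 2.1
```

>>> jog_arm --motion '[0,0.001,0,0,0,0,0,0,0.002,0,0,0,0,0]'

```text
time: 17.15
ee_pos: [544.8, 146.5, 189.9]
orientation: [-0.133, 0.991, -0.0, 0.0]
contact_force: [3.5, -7.3, 2.0]
gripper_width: 0.0
finger_force: 3.9
```

>>> jog_arm --motion '[0,0.001,0,0,0,0,0,0,0.002,0,0,0,0,0]'

```text
time: 17.35
ee_pos: [544.7, 146.7, 189.9]
orientation: [-0.133, 0.991, -0.001, 0.0]
contact_force: [3.5, -11.7, 2.5]
gripper_width: -0.1
finger_force: 6.1
```

Hard stop felt: the force rose from 3 to 12 N and the tool stopped advancing, at rail y ≈ 38.6, where the geometry puts it. Backing straight off.

>>> jog_arm --motion '[0,-0.002,0,0,0,0,0,0,-0.004,0,0,0,0,0,0,-0.01,0,0,0,0,0,0,-0.02,0,0,0,0,0,0,-0.04,0,0,0,0,0,0,-0.06,0,0,0,0,0,0,-0.06,-0.03,0,0,0,0,0,-0.06,-0.07,0,0,0,0,0,-0.06,-0.11,0,0,0,0,0,-0.1,-0.15,0,0,0,0,0,-0.14,-0.15,0,0,0,0,0,-0.18,-0.15,0,0,0,0,0,-0.22,-0.15,0,0,0,0,0,-0.26,-0.15,0,0,0,0,0,-0.3,-0.15,0,0,0,0,0,-0.3,-0.15,0,0,0,0]'

```text
time: 18.95
ee_pos: [623.5, -148.2, 339.5]
orientation: [-0.129, 0.992, -0.002, -0.0]
contact_force: [-0.2, -0.1, 0.1]
gripper_width: -0.1
finger_force: 0.0
```

```bash
python3 -c "
from h import *
st()
snap('scene','s6');snap('top','t6')
a=cv2.imread('pics/s6.png')[140:290,330:480];b=cv2.imread('pics/t6.png')[190:290,120:220]
cv2.imwrite('pics/c6.png',cv2.convertScaleAbs(np.hstack([cv2.resize(a,(400,400),interpolation=cv2.INTER_CUBIC),cv2.resize(b,(400,400),interpolation=cv2.INTER_CUBIC)]),alpha=2))"
```

```text
t 18.95 p [ 623.5 -148.2  339.5] yaw 104.87 z [-0.    -0.003 -1.   ] q [ 0.14  0.41  0.01  1.7  -0.    1.03  1.98] F [-0.16 -0.1   0.07] w -0.1 ff 0.0
```

View pics/c6.png

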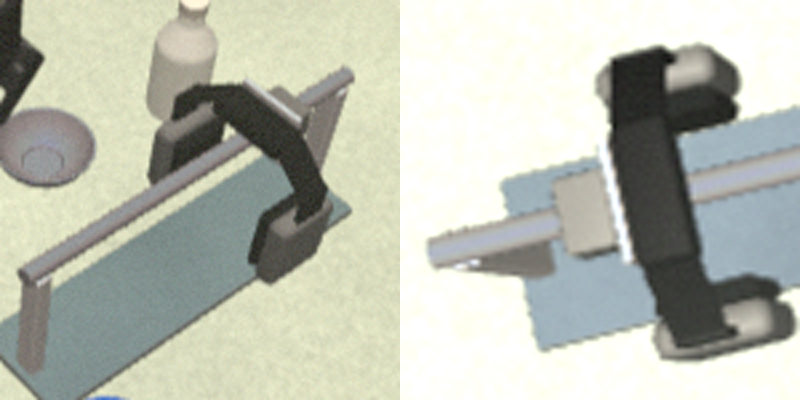

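The last view shows the muffs hanging vertically with a cup each side and the pad flush on the plate. The plate's mid-edge moved about 24 px in the 4× crop, from c2 (237,193) to (215,203). That is about 12.6 mm, which matches the full 12 mm travel, and the friction (about 2 N) exceeds the spring (under 1 N). Handing in.

```bash
python3 -c "
from h import *
a=cv2.imread('pics/t6.png').astype(int);b=robot.capture('top')['frame'].astype(int)
print(abs(a-b)[190:290,120:230].mean(),abs(a-b)[330:430,330:560].mean())
print(robot.close_job())"
```

```text
0.629969696969697 0.9893913043478261
the job is handed in; nothing more can be done
None
```

The ear defenders hang freely on the bar and hold the sprung plate pressed in by themselves (about 12.6 mm measured in the top view, against a 12 mm full travel); the job was handed in at about 19 s, with the robot clear of everything.

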